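Rack the reagents in dosing order

TASK

The four reagent bottles in the steel tray stand in the order in which they go into the mix, the first one at the tray's handle end. Move them all to the empty white rack in the same order, the first in the compartment at the rack's own handle end (the rack stands turned the other way round), each standing upright on the floor of its own compartment. Set the bottles down without dropping or knocking any over.

Things in the scene. Friction and masses are not known exactly. Their poses are not given: they have to be found in the camera images.
- tray: steel tray, 96 x 360 x 22 mm, fixed; the bottles stand in it at the start, in four grey cups in a row. Origin: centre of its underside; y runs along the row. The end with the flat pull handle (64 mm wide, juts out 21 mm) is +y. Places 1 (at the handle), 2, 3, 4 have centres at y = +132, +44, -44, -132 mm, x = 0.
- rack: white plastic rack, 92 x 356 x 35 mm, fixed, empty at the start. Origin: centre of its underside; y runs along the row; its handle end is +y and faces about opposite to the tray's. Four compartments 84 x 84 mm inside: 1 (at the handle), 2, 3, 4 have centres at y = +132, +44, -44, -132 mm, x = 0; floor 4 mm up, dividers and long walls 29 mm high, end walls 35 mm.
- bottle_red_cap: white plastic reagent bottle with a red screw cap: 64 mm across, 126 mm high, round; the cap is 38 mm across and 21 mm high, closed and fast on the bottle, and is a good grip from above. Loose. Origin: centre of its underside; z up its axis. It starts upright in one of the tray's cups, within about 5 mm of the cup's centre.
- bottle_clear: clear glass reagent bottle with a white screw cap: 58 mm across, 121 mm high, round; the cap is 38 mm across and 20 mm high, closed and fast on the bottle, and is a good grip from above. Loose. Origin: centre of its underside; z up its axis. It starts upright in one of the tray's cups, within about 5 mm of the cup's centre.
- bottle_blue_cap: tall white plastic reagent bottle with a blue screw cap: 62 mm across, 141 mm high, round; the cap is 34 mm across and 23 mm high, closed and fast on the bottle, and is a good grip from above. Loose. Origin: centre of its underside; z up its axis. It starts upright in one of the tray's cups, within about 5 mm of the cup's centre.
- bottle_amber: large brown glass reagent bottle with a black screw cap: 68 mm across, 156 mm high, round; the cap is 51 mm across and 26 mm high, closed and fast on the bottle, and is a good grip from above. Loose. Origin: centre of its underside; z up its axis. It starts upright in one of the tray's cups, within about 5 mm of the cup's centre.
- cup_red_cap: one of the tray's four alike grey square cups (86 mm outside, 81 mm inside, 29 mm high, floor 3 mm thick, set on the tray's 3 mm floor): the one in which the white plastic reagent bottle with a red screw cap stands at the start. It is fixed and stays where it is, so it marks that bottle's place in the row. Origin: centre of its underside.
- cup_clear: one of the tray's four alike grey square cups (86 mm outside, 81 mm inside, 29 mm high, floor 3 mm thick, set on the tray's 3 mm floor): the one in which the clear glass reagent bottle with a white screw cap stands at the start. It is fixed and stays where it is, so it marks that bottle's place in the row. Origin: centre of its underside.
- cup_blue_cap: one of the tray's four alike grey square cups (86 mm outside, 81 mm inside, 29 mm high, floor 3 mm thick, set on the tray's 3 mm floor): the one in which the tall white plastic reagent bottle with a blue screw cap stands at the start. It is fixed and stays where it is, so it marks that bottle's place in the row. Origin: centre of its underside.
- cup_amber: one of the tray's four alike grey square cups (86 mm outside, 81 mm inside, 29 mm high, floor 3 mm thick, set on the tray's 3 mm floor): the one in which the large brown glass reagent bottle with a black screw cap stands at the start. It is fixed and stays where it is, so it marks that bottle's place in the row. Origin: centre of its underside.
Things that resemble listed ones, but are neither listed nor needed, are in the scene too. What is shaped like the bottle_clear but purple is not meant.

How it is judged:
By the outcome, as a careful person would: the job done as asked, in the order asked, and still so for the second after the job is handed in, with the robot touching nothing.
It also fails if it takes over 120 s, if anything falls off the work surface, if the arm or the gripper's body presses on something with over 40 N, if the wrist force passes 120 N, or if a joint passes its speed limit or range.

ROBOT

A 6-joint arm with a two-finger parallel gripper is mounted at the origin on a cart in front of the work surface, level with it; the furniture and walls round the work are solid. World frame = base frame: x ahead of the robot, y to its left, z up, the work surface at z = 0. Lengths are in mm, angles in degrees, forces in N, time in s.
With the tool pointing down it reaches from about 325 to 925 mm from the base axis. Payload 3.1 kg.
Tool frame: the origin (TCP) lies at the very end of the fingers, on their centre line; the grasp point (between the pads) lies grasp_offset behind it (grasp_offset is the distance from the TCP to the grasp point, in mm); z points along the fingers, x is the direction in which the jaws open and shut, and the axes are right-handed (so a half turn about z gives the same grasp; the last joint's range is limited). The gripper opens to 85 mm and grips with 20 to 120 N. Pads are 22 mm wide; open, the fingers measure 114 mm over their backs; the gripper's body (76 mm by 85 mm) begins 54 mm behind the grasp point. The pads swing forward as they close: fully open they stand 13 mm farther back than shut.
Start: joints at [-78.793, 12.427, 92.441, -0, 75.132, -6.429], TCP at [189.373, -595.632, 231.3] pointing down, gripper open.
Joint ranges: [-157.48, 157.48], [-44.54, 120.13], [17.64, 146.25], [-64.5, 244.5], [7.68, 150.69], [-147.95, 147.95]. Speed limits (degrees/s): [159.86, 159.86, 180, 180, 180, 180].

INTERFACE

Orientations are given as [roll, pitch, yaw] about the fixed x, y, z axes, in that order (R = Rz(yaw) Ry(pitch) Rx(roll)).
In Python, from station import * gives the robot as it stands. Calls block until the motion is done:
- goto(position, orientation): joint-space move of the TCP to a pose.
- move_l(position, attitude=None, speed=150): straight line of the TCP; attitude=None keeps the orientation; speed is the mean speed in mm/s.
- move_j(angles): joint-space move.
- grip(opening, squeeze=None): finger opening in mm; squeeze is the grip in N (None keeps the last); returns when the fingers have stopped.
- wait(seconds).
- solve_ik(position, orientation): joint angles nearest the present ones, or None.
- get_obs(): the state.
- get_image(name): name is "scene" or "side" or "wrist"; returns the picture (384x512x3 uint8, red, green, blue); there is no depth.
- get_calibration(name): a dict with "fx", "fy", "cx", "cy" (pixels), "R" (3x3) and "t" (3): a world point X has camera coordinates R X + t; the wrist camera has in their place "mount" (4x4, takes a point from camera to tool coordinates, whose origin is the TCP and whose axes are the tool frame's). Camera axes: x right, y down, z forward; pixel columns grow to the right and rows downward; lengths in mm; the calibration is good to about 2 mm. A picture is of the moment at which its call begins: read the wrist's pose just before it. get_calibration takes no time and is no camera call.
A pose or a line that the arm cannot do raises Unreachable and nothing moves.
- sign_off(): hands the job in, once; it reports no verdict.
Trained networks look in the newest picture that a camera, given by its name, has taken for a name from the list of things; names that differ only in an ending like _2 or _b are one class to them, and where a whole thing is asked for, a point or a joint stands for the part that bears it (a point fixed in the world has none). Each returns a list of dicts, best first, with "score" (0 to 1); they miss things now and then, are a little off and sometimes report something else, mostly with a low value. They report only what shows in the picture. A call takes as long as a camera call. They do not tell look-alikes from the thing itself.
- spot_in(name, camera): "extent" ([centre column, centre row, width, height] in pixels, round what is visible of it).
- regions_of(name, camera): "region" (384x512 bool, what is visible of it) and "extent" ([centre column, centre row, width, height] in pixels, round what is visible of it).
The state is a dict: "t": time; "joint_pos": joint angles; "qvel": joint speeds; "effort": joint torques, N m; "tcp_pos": TCP position; "ee_rot": TCP orientation; "wrist_force": force on the tool from outside, world axes, zero at the start; "moment": the same for the moment, N m; "grip_width": finger opening in mm.
Only numpy, scipy, OpenCV 4.12 (cv2) and the standard library are available. Lean on these libraries where they do the work, as an engineer would, in place of code of your own. Each camera call takes 0.05 s, during which the arm holds its last target.

## Working session

There is one attempt and no reset: what is moved stays moved. The work goes in short steps, each a Python script; the robot and the scene stay as the last script left them, time stands still between calls to the robot, and variables do not carry over. Pictures are saved under pics/ and viewed, and the job is handed in when it is done.

```bash
mkdir -p pics; ls; python3 - <<'E'
from station import *
import cv2
o=get_obs(); print(o)
for n in("scene","side","wrist"):
    im=get_image(n); cv2.imwrite(f"pics/{n}0.png",cv2.cvtColor(im,cv2.COLOR_RGB2BGR)); print(n,get_calibration(n))
    if n!="wrist":
        for k in("tray","rack","bottle_red_cap","bottle_clear","bottle_blue_cap","bottle_amber"):
            print(k,[(round(d["score"],2),[round(float(v)) for v in d["extent"]]) for d in spot_in(k,n)])
E
```

```text
pics
{'t': 0.0, 'joint_pos': array([-7.87944335e+01,  1.24767570e+01,  9.25293664e+01,  1.53450839e-03,
        7.51316704e+01, -6.42710837e+00]), 'qvel': array([ 0.01973819, -0.04754394,  0.00374708,  0.09527662,  0.06824875,
        0.04030539]), 'effort': array([ 6.37137546e-04, -3.96848989e+01, -3.03851402e+01, -3.13089158e-04,
        9.56826465e-03,  5.58331919e-06]), 'tcp_pos': array([ 189.20488998, -594.81431203,  229.96018549]), 'ee_rot': array([-1.79983103e+02,  1.36761825e-01, -7.23677005e+01]), 'wrist_force': array([ 0.45181894,  0.72855866, -0.13210104]), 'moment': array([-0.01573946, -0.01519561,  0.01473781]), 'grip_width': 85.593904641427}
scene {'fx': 393.80362909375555, 'fy': 393.80362909375555, 'cx': 258.0393417500673, 'cy': 190.7073762635112, 'R': array([[-0.52220814, -0.85262512, -0.01814031],
       [-0.41136177,  0.27046604, -0.87041922],
       [ 0.74704763, -0.44707777, -0.49197694]]), 't': array([312.13422452, 232.65141044, 835.6182932 ])}
tray [(0.94, [210, 231, 135, 48])]
rack [(0.67, [169, 236, 43, 24]), (0.51, [229, 198, 20, 50]), (0.35, [258, 188, 24, 4
[... 662 characters left out ...]
5, -1, 16])]
bottle_red_cap [(0.61, [268, 186, 14, 19])]
bottle_clear [(0.82, [284, 284, 24, 40]), (0.73, [272, 246, 16, 33]), (0.21, [269, 186, 16, 18])]
bottle_blue_cap [(0.74, [271, 194, 18, 11])]
bottle_amber [(0.66, [272, 218, 19, 41])]
wrist {'fx': 327.2870056653178, 'fy': 327.2870056653178, 'cx': 254.1177519731708, 'cy': 189.46816282296555, 'mount': array([[ 9.99999796e-01, -4.37855048e-04,  4.65099165e-04,
        -8.91224087e-02],
       [ 2.61893184e-04,  9.45134749e-01,  3.26680636e-01,
        -8.28475361e+01],
       [-5.82620148e-04, -3.26680447e-01,  9.45134671e-01,
        -1.41470063e+02],
       [ 0.00000000e+00,  0.00000000e+00,  0.00000000e+00,
         1.00000000e+00]])}
```

View pics/scene0.png

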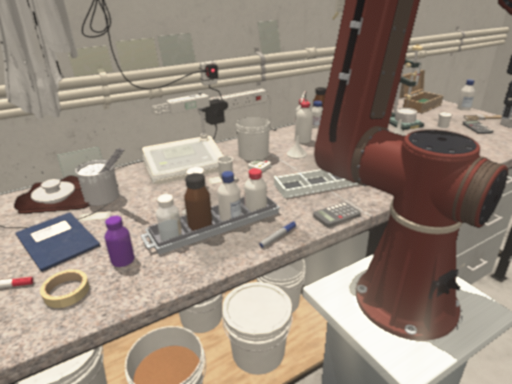

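View pics/side0.png

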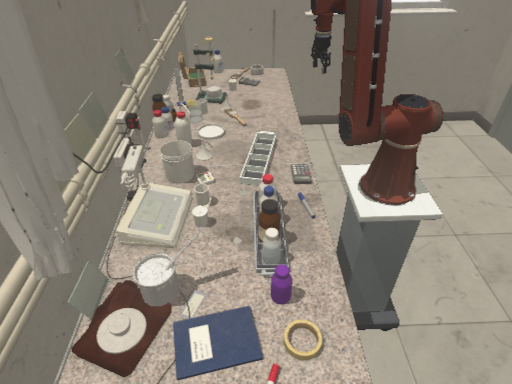

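View pics/wrist0.png

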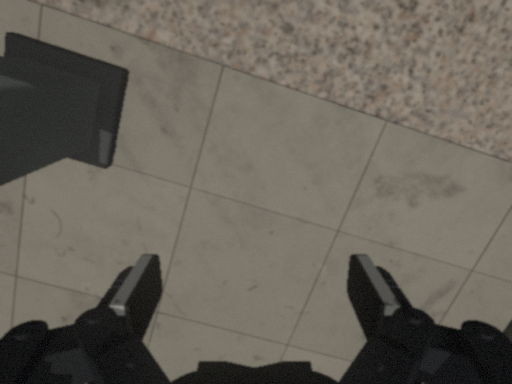

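```bash
python3 - <<'E'
import cv2
a=cv2.imread("pics/scene0.png")[150:260,130:360]; cv2.imwrite("pics/sc_z.png",cv2.resize(a,None,fx=3.4,fy=3.4,interpolation=2))
a=cv2.imread("pics/side0.png")[120:280,180:340]; cv2.imwrite("pics/si_z.png",cv2.resize(a,None,fx=3.7,fy=3.7,interpolation=2))
E
```

```text
(no output)
```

View pics/sc_z.png

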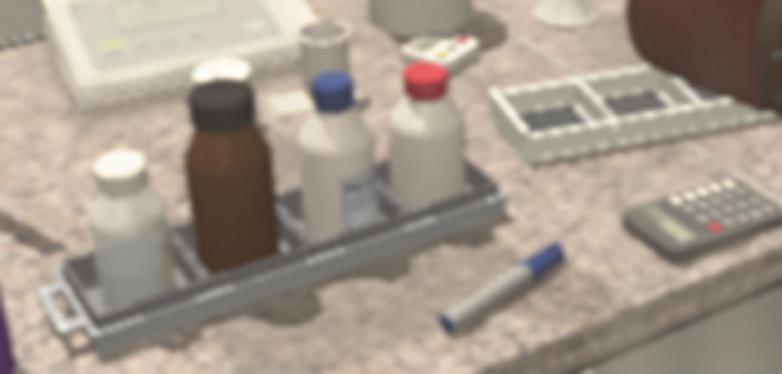

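View pics/si_z.png

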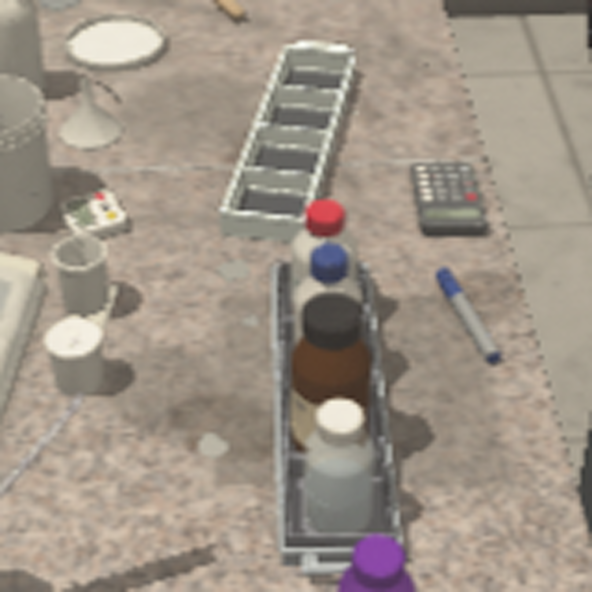

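```bash
cat > h.py <<'E'
from station import *
import numpy as np, cv2
from scipy.spatial.transform import Rotation as Ro
def campose(name,obs=None):
    """R,t world->cam"""
    c=get_calibration(name)
    K=np.array([[c["fx"],0,c["cx"]],[0,c["fy"],c["cy"]],[0,0,1]])
    if name!="wrist": return K,np.array(c["R"]),np.array(c["t"])
    T=np.eye(4); T[:3,:3]=Ro.from_euler("xyz",obs["ee_rot"],degrees=True).as_matrix(); T[:3,3]=obs["tcp_pos"]
    W=np.linalg.inv(T@np.array(c["mount"])); return K,W[:3,:3],W[:3,3]
def back(P,uv,z):
    K,R,t=P; d=R.T@np.linalg.inv(K)@np.array([uv[0],uv[1],1.]); o=-R.T@t
    return o+d*(z-o[2])/d[2]
def proj(P,X):
    K,R,t=P; p=(R@np.atleast_2d(X).T).T+t; p=p@K.T; return p[:,:2]/p[:,2:]
def save(im,n): cv2.imwrite(n,cv2.cvtColor(im,cv2.COLOR_RGB2BGR))
E
python3 - <<'E'
from h import *
P=campose("side")
z=lambda u,v:(180+u/3.7,120+v/3.7)
for n,uv,h in [("tray nearL",(283,560),22),("tray nearR",(402,545),22),("tray farL",(275,265),22),("rack nearL",(222,225),29),("rack nearR",(308,225),29),("rack farR",(352,48),35),("rack farL",(290,45),35),("clear",(340,415),121),("amber",(332,310),156),("blue",(330,255),141),("red",(326,212),126),("purple",(378,555),121)]:
    print(n,back(P,z(*uv),h).round())
o=get_obs()
for p in [(480,-330,420),(480,80,420)]:
  for yaw in (0,90,-90,180): print(p,yaw,solve_ik(p,[180,0,yaw]))
E
```

```text
tray nearL [527. 403.  22.]
tray nearR [430. 392.  22.]
tray farL [521.  33.  22.]
rack nearL [575. -28.  29.]
rack nearR [484. -23.  29.]
rack farR [ 409. -376.   35.]
rack farL [ 487. -387.   35.]
clear [479. 340. 121.]
amber [480. 254. 156.]
blue [475. 164. 141.]
red [473.  81. 126.]
purple [462. 477. 121.]
(480, -330, 420) 0 [-4.14105973e+01  2.23433634e+00  8.39401513e+01 -2.54444375e-14
  9.38255123e+01 -4.14105973e+01]
(480, -330, 420) 90 [ -41.41059733    2.23433634   83.94015133    0.           93.82551233
 -131.41059733]
(480, -330, 420) -90 [-4.14105973e+01  2.23433634e+00  8.39401513e+01 -2.54444375e-14
  9.38255123e+01  4.85894027e+01]
(480, -330, 420) 180 [-41.41059733   2.23433634  83.94015133   0.          93.82551233
 138.58940267]
(480, 80, 420) 0 [ 1.19168260e+00 -1.00403995e+01  9.55388953e+01 -2.54444375e-14
  9.45015042e+01  1.19168260e+00]
(480, 80, 420) 90 [ 1.19168260e+00 -1.00403995e+01  9.55388953e+01 -2.54444375e-14
  9.45015042e+01 -8.88083174e+01]
(480, 80, 420) -90 [  1.1916826  -10.04039951  95.53889527   0.          94.50150424
  91.1916826 ]
(480, 80, 420) 180 None
```

```bash
python3 - <<'E'
from h import *
for nm,p in (("rack",(420,-205,380)),("tray",(400,215,450))):
    goto(p,[180,0,90]); wait(0.3)
    o=get_obs(); im=get_image("wrist"); P=campose("wrist",o)
    save(im,f"pics/w_{nm}.png"); np.savez(f"w_{nm}.npz",K=P[0],R=P[1],t=P[2],im=im)
    for k in ([nm] if nm=="rack" else ["tray","bottle_red_cap","bottle_clear","bottle_blue_cap","bottle_amber","cup_clear","cup_amber","cup_blue_cap","cup_red_cap"]):
        print(k,[(round(d["score"],2),[round(float(v)) for v in d["extent"]]) for d in spot_in(k,"wrist")])
print(o["t"],o["tcp_pos"])
E
```

```text
rack [(0.93, [246, 178, 244, 110]), (0.3, [436, 171, 71, 59])]
tray [(0.94, [260, 171, 222, 60])]
bottle_red_cap [(0.61, [176, 177, 49, 46])]
bottle_clear [(0.64, [410, 169, 63, 45]), (0.6, [329, 181, 45, 49])]
bottle_blue_cap [(0.74, [227, 181, 35, 51]), (0.65, [179, 173, 54, 54])]
bottle_amber [(0.76, [282, 188, 45, 66]), (0.44, [280, 174, 47, 53])]
cup_clear [(0.8, [330, 172, 56, 49])]
cup_amber [(0.47, [227, 171, 49, 50])]
cup_blue_cap [(0.63, [180, 172, 50, 52]), (0.61, [228, 172, 52, 47])]
cup_red_cap [(0.63, [180, 172, 52, 50]), (0.36, [283, 187, 43, 67])]
4.8167 [400.29206437 214.44167418 449.84606101]
```

View pics/w_rack.png

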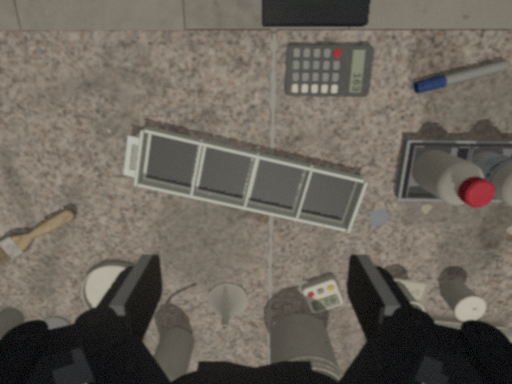

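View pics/w_tray.png

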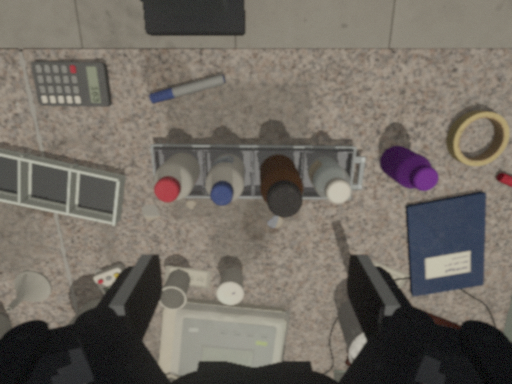

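```bash
python3 - <<'E'
import cv2
a=cv2.imread("pics/w_rack.png")[115:245,115:380]; cv2.imwrite("pics/wr_z.png",cv2.resize(a,None,fx=3,fy=3,interpolation=2))
a=cv2.imread("pics/w_tray.png")[125:225,140:375]; cv2.imwrite("pics/wt_z.png",cv2.resize(a,None,fx=3.4,fy=3.4,interpolation=2)[:,:800])
E
```

```text
(no output)
```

View pics/wr_z.png

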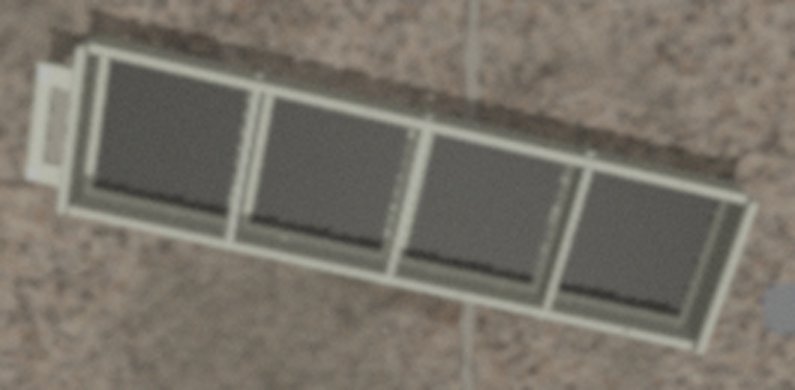

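View pics/wt_z.png

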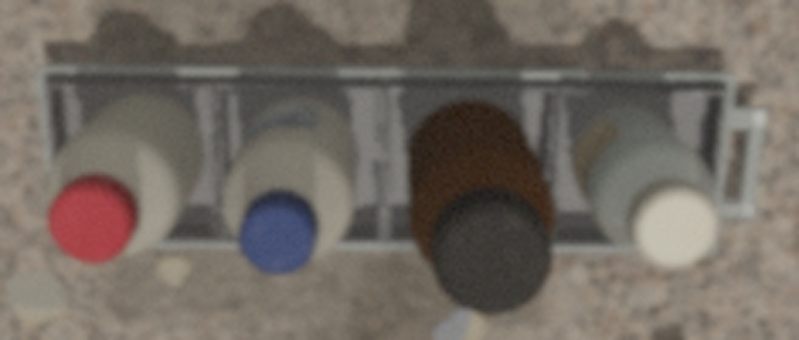

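```bash
python3 - <<'E'
from h import *
from scipy.optimize import least_squares
d=np.load("w_rack.npz"); P=(d["K"],d["R"],d["t"])
uv=np.array([(82,46),(63,210),(702,350),(753,203),(262,88),(232,240),(430,125),(392,272),(590,160),(550,308)])/3+115
# rack frame: yaw th; +y -> world -y, then rack +x -> world -x. image top= world -x = rack +x
L=np.array([(46,178,35),(-46,178,35),(-46,-178,35),(46,-178,35)]+[(sx*44,y,29) for y in(88,0,-88) for sx in(1,-1)],float)
def tf(q,L): c,s=np.cos(q[2]),np.sin(q[2]); return np.c_[q[0]+c*L[:,0]-s*L[:,1],q[1]+s*L[:,0]+c*L[:,1],L[:,2]]
r=least_squares(lambda q:(proj(P,tf(q,L))-uv).ravel(),[490,-205,np.radians(170)])
print("rack",r.x[:2],np.degrees(r.x[2]),"rms px",np.sqrt(np.mean(r.fun**2)))
print((proj(P,tf(r.x,L))-uv).round(1).tolist())
T=tf(r.x,np.array([(0,y,4.) for y in(132,44,-44,-132)])); print("comp",T.round(1).tolist())
d=np.load("w_tray.npz"); P=(d["K"],d["R"],d["t"])
z=lambda u,v:(140+u/3.4,125+v/3.4)
for n,c,h in(("red",(92,219),132),("blue",(278,232),147),("amber",(493,250),162),("clear",(677,225),127)): print(n,back(P,z(*c),h).round(1))
for c in((45,70),(47,243),(727,78),(720,248)): print("traycorner",back(P,z(*c),22).round(1))
E
```

```text
rack [ 492.13387275 -210.25266583] 166.68987438329677 rms px 1.4350158420797736
[[-1.2, -1.8], [-2.0, 1.1], [1.4, 1.5], [3.5, -1.4], [-0.8, -1.4], [-0.6, 1.0], [-0.4, -0.7], [-0.4, 2.0], [1.3, 0.3], [-0.7, 1.4]]
comp [[461.7, -338.7, 4.0], [482.0, -253.1, 4.0], [502.3, -167.4, 4.0], [522.5, -81.8, 4.0]]
red [472.7  84.4 132. ]
blue [473.5 167.  147. ]
amber [476.1 256.9 162. ]
clear [477.5 341.3 127. ]
traycorner [428.9  36.1  22. ]
traycorner [524.2  27.5  22. ]
traycorner [433.6 389.2  22. ]
traycorner [527.6 394.6  22. ]
```

```bash
python3 - <<'E'
from h import *
import station
print({k:v for k,v in vars(station).items() if isinstance(v,(int,float)) or k=="grasp_offset"}, [k for k in get_obs()])
for nm,p in (("rack2",(560,-205,380)),("tray2",(550,215,450))):
    goto(p,[180,0,-90]); wait(0.3)
    o=get_obs(); im=get_image("wrist"); P=campose("wrist",o)
    save(im,f"pics/w_{nm}.png"); np.savez(f"w_{nm}.npz",K=P[0],R=P[1],t=P[2],im=im)
    a=im[115:265,115:380] if nm=="rack2" else im[110:230,140:375]
    save(cv2.resize(a,None,fx=3,fy=3,interpolation=2),f"pics/w_{nm}_z.png")
print(o["t"],o["tcp_pos"],o["joint_pos"])
E
```

```text
{'grasp_offset': 18.700000000000003} ['t', 'joint_pos', 'qvel', 'effort', 'tcp_pos', 'ee_rot', 'wrist_force', 'moment', 'grip_width']
9.5417 [550.27064089 214.26052379 449.78711459] [ 1.44686838e+01  3.20669260e+00  7.98878213e+01 -3.87645224e-03
  9.69259692e+01  1.04540752e+02]
```

View pics/w_rack2_z.png

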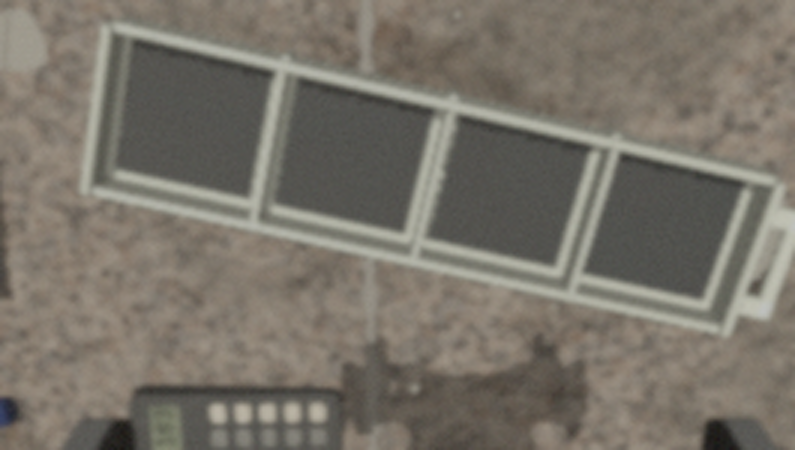

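View pics/w_tray2_z.png

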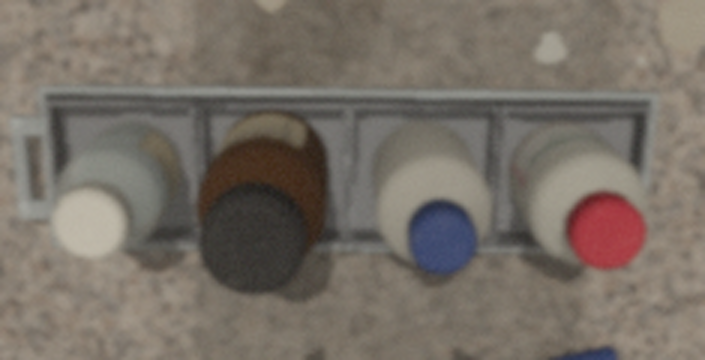

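```bash
python3 - <<'E'
from h import *
from scipy.optimize import least_squares
d=np.load("w_rack2.npz"); P=(d["K"],d["R"],d["t"])
uv=np.array([(105,27),(87,192),(728,333),(778,183),(285,65),(256,222),(452,103),(414,255),(613,143),(572,293)])/3+115
L=np.array([(-46,-178,35),(46,-178,35),(46,178,35),(-46,178,35)]+[(sx*44,y,29) for y in(-88,0,88) for sx in(-1,1)],float)
def tf(q,L): c,s=np.cos(q[2]),np.sin(q[2]); return np.c_[q[0]+c*L[:,0]-s*L[:,1],q[1]+s*L[:,0]+c*L[:,1],L[:,2]]
r=least_squares(lambda q:(proj(P,tf(q,L))-uv).ravel(),[490,-205,np.radians(170)])
print("rack",r.x[:2],np.degrees(r.x[2]),"rms px",np.sqrt(np.mean(r.fun**2)))
print((proj(P,tf(r.x,L))-uv).round(1).tolist())
d=np.load("w_tray2.npz"); P=(d["K"],d["R"],d["t"])
z=lambda u,v:(140+u/3,110+v/3)
for n,c,h in(("red",(606,230),132),("blue",(442,237),147),("amber",(255,237),162),("clear",(90,221),127)): print(n,back(P,z(*c),h).round(1))
for c in((45,93),(655,97)): print("traycorner",back(P,z(*c),22).round(1))
E
```

```text
rack [ 494.70259512 -213.37867071] 166.834939839881 rms px 1.4496994280658118
[[-1.3, -2.2], [-2.7, 1.0], [0.7, 1.3], [3.6, -1.1], [-0.7, -0.3], [-1.2, 1.0], [0.3, 0.1], [-0.1, 1.8], [1.8, -0.4], [-0.3, 0.6]]
red [478.6  83.6 132. ]
blue [480.2 166.  147. ]
amber [485.5 254.1 162. ]
clear [482.1 339.1 127. ]
traycorner [526.4 387.   22. ]
traycorner [523.5  30.8  22. ]
```

```bash
cat > pp.py <<'E'
from h import *
RX,RY,RT=493.4,-211.8,np.radians(166.76)
B={"clear":(479.8,340.2,127,38,132),"amber":(480.8,255.5,162,51,44),"blue":(476.9,166.5,147,34,-44),"red":(475.7,84.0,132,38,-132)}
def slot(y): return RX-np.sin(RT)*y, RY+np.cos(RT)*y
DOWN=[180,0,0]; PL=[180,0,-13.2]
def st(s):
    o=get_obs(); print(s,"t",round(o["t"],1),"tcp",o["tcp_pos"].round(1),"F",o["wrist_force"].round(1),"M",o["moment"].round(2),"w",round(o["grip_width"],1)); return o
def pick(n,dg=9.5):
    x,y,top,cap,_=B[n]; zg=top-dg-18.7
    grip(min(85,cap+28),60)
    goto([x,y,zg+90],DOWN)
    move_l([x,y,zg+30],speed=150); st("above")
    move_l([x,y,zg],speed=40); o=st("at cap")
    if abs(o["wrist_force"][2])>8: print("CONTACT - stop"); return False
    grip(cap-8,60); st("closed")
    return True
def lift(n,h=190,dg=9.5):
    x,y,top,cap,_=B[n]; zg=top-dg-18.7
    move_l([x,y,zg+15],speed=40); st("lifted15"); wait(.1)
    move_l([x,y,zg+h],speed=200); st("up")
def place(n,h=190,dg=9.5,adj=(0,0)):
    x,y,top,cap,sy=B[n]; zg=top-dg-18.7; X,Y=slot(sy); X+=adj[0]; Y+=adj[1]
    move_l([X,Y,zg+h],PL,speed=250); wait(.2)
    move_l([X,Y,zg+20],speed=150); wait(.3)
    o=st("over"); f0=o["wrist_force"][2]
    move_l([X,Y,zg+3],speed=60); wait(.2)
    z=zg+3
    while z>zg-5:
        z-=1; move_l([X,Y,z],speed=25); wait(.08); f=get_obs()["wrist_force"]
        if f[2]-f0>4: break
    st("down dz=%.1f"%(z-zg))
def release(n,dg=9.5):
    cap=B[n][3]; o=get_obs(); p=o["tcp_pos"]
    grip(min(85,cap+28)); st("open")
    move_l([p[0],p[1],p[2]+60],speed=60)
    move_l([p[0],p[1],p[2]+170],speed=200); st("away")
E
python3 - <<'E'
from pp import *
x,y=B["clear"][:2]
goto([x,y,330],DOWN)
if pick("clear"):
    lift("clear")
im=get_image("side"); save(im,"pics/s1.png"); save(get_image("wrist"),"pics/w1.png")
E
```

```text
above t 12.3 tcp [481.1 340.9 130.6] F [ 0.1 -0.1  0.7] M [ 0.02  0.02 -0.01] w 66.0
at cap t 13.2 tcp [480.  340.3  98.9] F [ 0.5 -0.1  0.5] M [-0.01  0.    0.01] w 66.2
closed t 13.6 tcp [480.9 340.5  99.8] F [ 1.8 -1.2  3. ] M [-0.1  -0.24  0.  ] w 38.1
lifted15 t 14.1 tcp [479.6 340.2 113.7] F [ 0.  -0.2 -2.6] M [-0.02  0.02 -0.02] w 37.9
up t 15.2 tcp [478.9 339.7 286.9] F [-1.2  0.3 -3.3] M [-0.01 -0.01 -0.03] w 37.9
```

View pics/s1.png

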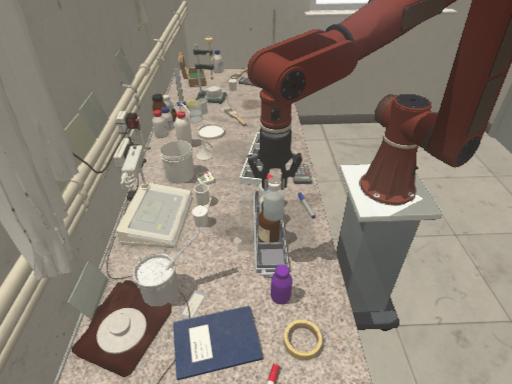

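View pics/w1.png

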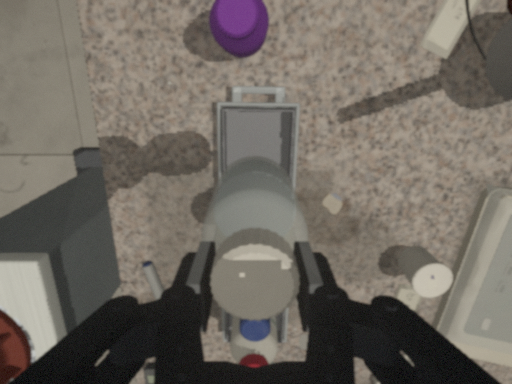

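The side picture shows the clear bottle held at about (273,200), above the others. In the wrist picture, its cap sits between the pads at (255,280).

```bash
python3 - <<'E'
from pp import *
place("clear")
save(get_image("wrist"),"pics/w2.png"); save(get_image("scene"),"pics/sc2.png")
E
```

```text
over t 20.0 tcp [ 463.5 -340.6  119.5] F [-0.   0.9 -3.1] M [-0.    0.01 -0.02] w 37.8
down dz=-2.0 t 22.3 tcp [ 463.4 -340.7   97.8] F [-2.5  1.   5.6] M [0.14 0.45 0.04] w 38.3
```

View pics/w2.png

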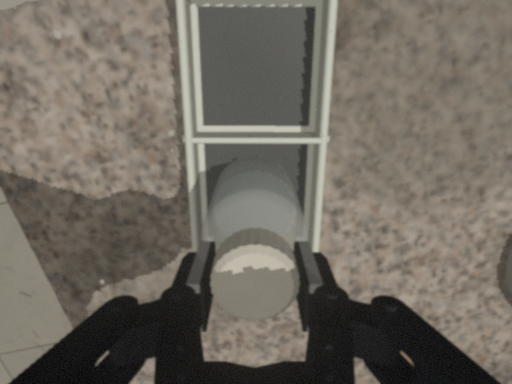

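View pics/sc2.png

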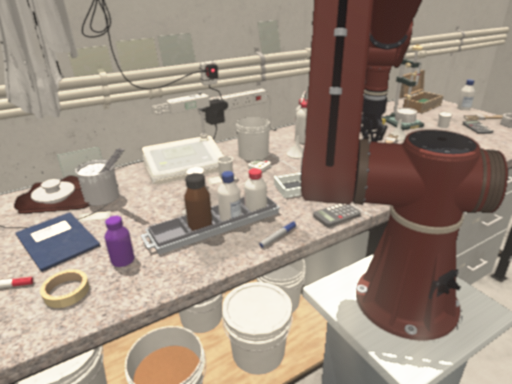

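The clear bottle stands inside the handle-end compartment, centred at about (255,200), and made contact at the predicted −2 mm. I'll release it and go on to amber.

```bash
python3 - <<'E'
from pp import *
release("clear")
save(get_image("wrist"),"pics/w3.png")
x,y=B["amber"][:2]
move_l([x,y,330],DOWN,speed=300)
if pick("amber"): lift("amber")
save(get_image("wrist"),"pics/w4.png")
E
```

```text
open t 22.8 tcp [ 463.1 -340.1   96.5] F [0.2 0.  0.4] M [0.02 0.01 0.01] w 66.4
away t 24.6 tcp [ 462.9 -340.2  266.5] F [ 0.1 -0.2 -0. ] M [-0.04 -0.04 -0.02] w 65.9
above t 28.2 tcp [482.2 256.  165.7] F [-0.2  0.6  0.9] M [ 0.04 -0.03  0.02] w 78.7
at cap t 29.1 tcp [481.  255.6 133.9] F [0.2 0.1 0.5] M [0.01 0.02 0.02] w 78.8
closed t 29.4 tcp [481.7 255.7 134.7] F [ 0.5 -0.5  2.3] M [-0.02 -0.09  0.  ] w 49.4
lifted15 t 30.0 tcp [480.4 255.4 148.5] F [-0.5  0.1 -5.7] M [0.06 0.02 0.02] w 49.0
up t 31.1 tcp [479.8 255.1 321.8] F [ 0.8  0.7 -7.2] M [-0.03  0.02  0.  ] w 49.5
```

View pics/w3.png

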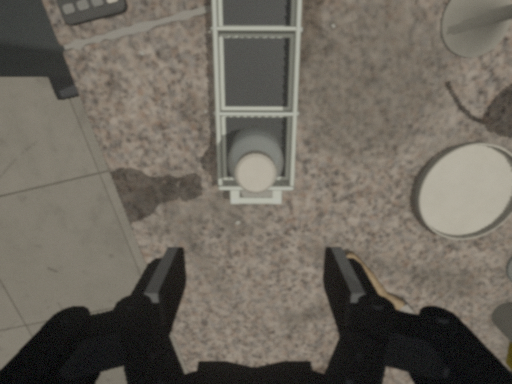

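View pics/w4.png

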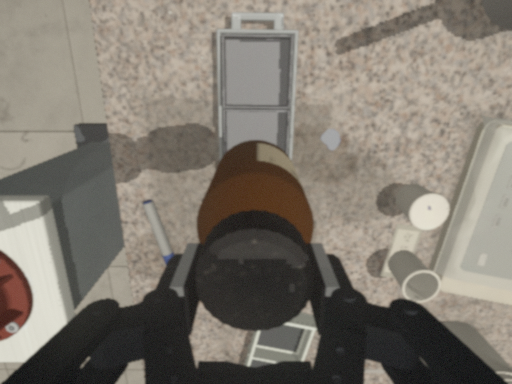

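Clear stands upright in the handle-end compartment at (255,165). Amber is held straight.

```bash
python3 - <<'E'
from pp import *
place("amber")
save(get_image("wrist"),"pics/w5.png")
E
```

```text
over t 35.1 tcp [ 483.6 -254.8  154.4] F [ 0.6  0.4 -5.6] M [-0.   -0.02 -0.  ] w 49.3
down dz=-2.0 t 37.4 tcp [ 483.5 -254.8  132.6] F [-1.9  0.9  0.4] M [ 0.21  0.66 -0.01] w 49.3
```

View pics/w5.png

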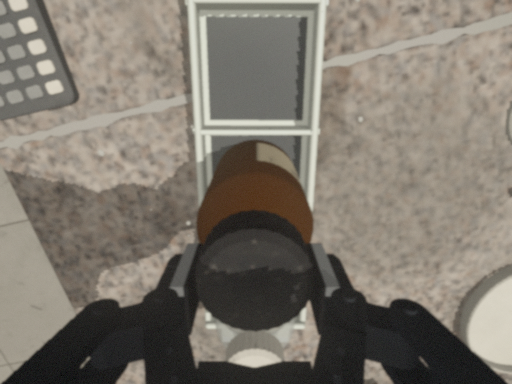

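Amber is centred in compartment 2 at about (255,200), with contact at −2 mm. Next is blue.

```bash
python3 - <<'E'
from pp import *
release("amber")
save(get_image("wrist"),"pics/w6.png")
x,y=B["blue"][:2]
move_l([x,y,330],DOWN,speed=300)
if pick("blue"):
    lift("blue"); save(get_image("wrist"),"pics/w7.png")
    place("blue"); save(get_image("wrist"),"pics/w8.png")
E
python3 - <<'E'
import cv2,numpy as np
cv2.imwrite("pics/m1.png",cv2.resize(np.hstack([cv2.imread(f"pics/w{i}.png") for i in(6,7,8)])[:, :],(800,200),interpolation=cv2.INTER_AREA))
E
```

```text
open t 37.9 tcp [ 483.7 -254.9  132.1] F [-0.   0.8 -0.8] M [0.01 0.02 0.04] w 79.0
away t 39.7 tcp [ 482.9 -254.4  301.3] F [0.3 0.1 0.7] M [ 0.05 -0.04 -0.05] w 79.0
above t 42.8 tcp [478.5 166.8 150.7] F [ 0.3 -0.1  0.5] M [-0.    0.01 -0.04] w 62.1
at cap t 43.7 tcp [477.1 166.5 118.9] F [0.3 0.2 0.8] M [ 0.01  0.01 -0.02] w 62.0
closed t 44.0 tcp [477.2 166.6 119.8] F [-1.5 -0.   5. ] M [-0.05  0.59  0.03] w 33.4
lifted15 t 44.6 tcp [476.8 166.4 133.6] F [-0.5 -0.  -4.9] M [-0.01  0.03  0.01] w 32.7
up t 45.7 tcp [475.9 166.3 306.9] F [ 0.   0.5 -5.1] M [-0.04  0.   -0.02] w 32.7
over t 49.0 tcp [ 503.9 -169.1  139.5] F [ 0.9 -0.5 -4.8] M [0.04 0.01 0.02] w 32.8
down dz=-1.0 t 51.0 tcp [ 503.9 -169.2  118.6] F [-0.9  1.2  2.5] M [0.14 0.48 0.05] w 32.7
```

View pics/m1.png

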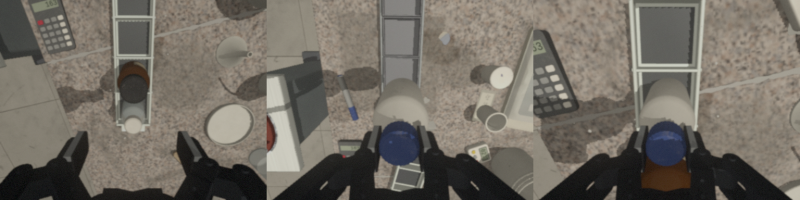

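Amber stands in compartment 2, and blue is seated within compartment 3. Now red.

```bash
python3 - <<'E'
from pp import *
release("blue")
save(get_image("wrist"),"pics/w9.png")
x,y=B["red"][:2]
move_l([x,y,330],DOWN,speed=300)
if pick("red"):
    lift("red"); save(get_image("wrist"),"pics/w10.png")
    place("red"); save(get_image("wrist"),"pics/w11.png")
E
python3 - <<'E'
import cv2,numpy as np
cv2.imwrite("pics/m2.png",cv2.resize(np.hstack([cv2.imread(f"pics/w{i}.png") for i in(9,10,11)])[:, :],(800,200),interpolation=cv2.INTER_AREA))
E
```

```text
open t 51.4 tcp [ 503.6 -169.   117.7] F [ 0.  -0.4  0.1] M [ 0.03 -0.01 -0.02] w 62.0
away t 53.3 tcp [ 503.2 -168.9  287.3] F [1.2 0.9 0.1] M [-0.   -0.04 -0.  ] w 61.9
above t 55.7 tcp [477.4  84.  135.6] F [-0.8 -0.1  1. ] M [ 0.   -0.03 -0.02] w 66.3
at cap t 56.6 tcp [475.9  84.  103.9] F [ 0.2 -0.6 -0.2] M [0.02 0.01 0.  ] w 65.6
closed t 57.0 tcp [476.7  84.1 104.7] F [0.8 0.9 3.9] M [ 0.06 -0.03  0.07] w 38.4
lifted15 t 57.5 tcp [475.5  84.  118.7] F [ 0.1  0.3 -3. ] M [ 0.01 -0.    0.04] w 37.9
up t 58.6 tcp [474.7  84.  292.1] F [-0.2 -0.5 -4.1] M [0.05 0.   0.02] w 38.0
over t 61.3 tcp [524.  -83.4 124.4] F [-0.1  0.5 -3.1] M [-0.01 -0.03  0.04] w 38.2
down dz=-2.0 t 63.6 tcp [524.  -83.3 102.7] F [-3.5  0.9  6.2] M [ 0.24  0.51 -0.02] w 37.8
```

View pics/m2.png

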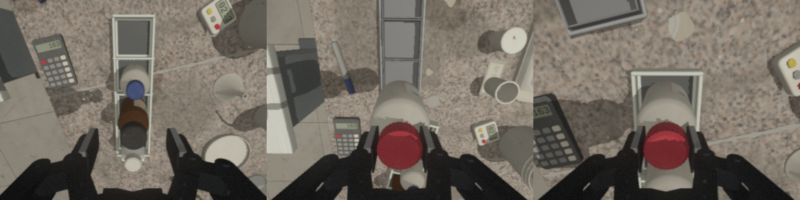

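```bash
python3 - <<'E'
from pp import *
release("red")
goto((420,-205,400),[180,0,90]); wait(0.5)
o=get_obs(); im=get_image("wrist"); P=campose("wrist",o)
save(cv2.resize(im[90:260,90:400],None,fx=2.5,fy=2.5),"pics/f1.png")
goto((430,130,400),[180,0,90]); save(cv2.resize(get_image("side")[110:290,170:350],None,fx=3.3,fy=3.3),"pics/f2.png"); st("end")
E
```

```text
open t 64.1 tcp [523.6 -83.4 101.6] F [ 0.4 -0.6 -0.7] M [ 0.02  0.02 -0.02] w 66.2
away t 65.9 tcp [523.2 -83.1 271.4] F [-0.6  0.5 -0.3] M [-0.01 -0.   -0.04] w 66.1
end t 69.6 tcp [430.3 129.1 399.9] F [-0.7  0.3 -0.1] M [-0.04 -0.    0.04] w 65.9
```

View pics/f1.png

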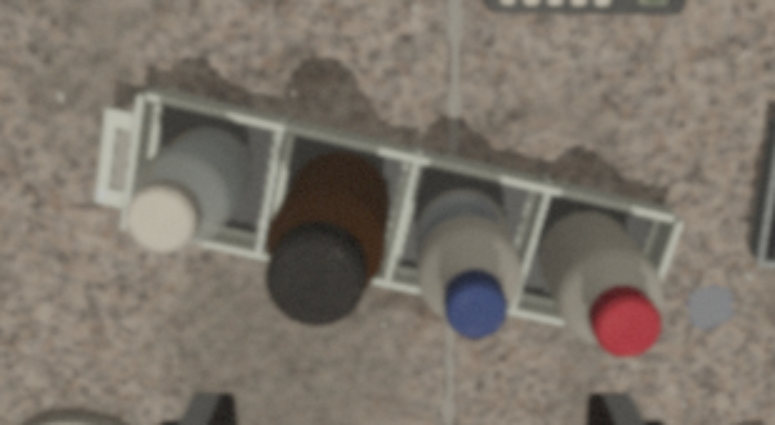

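View pics/f2.png

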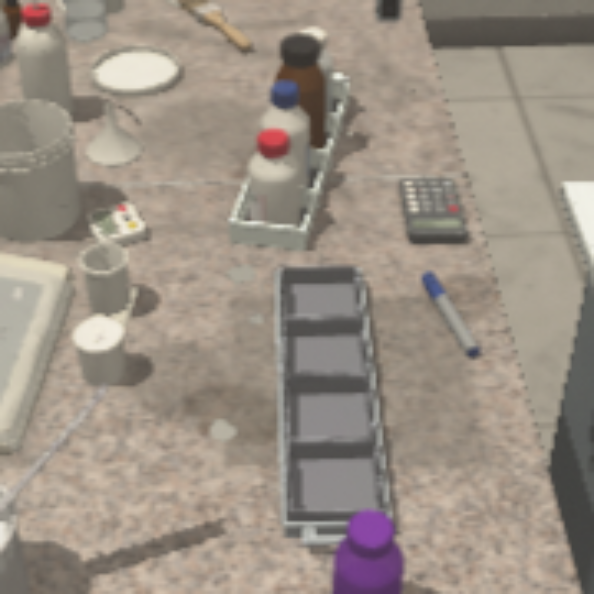

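All four stand upright. From the rack handle at (115,160) the order is clear, amber, blue, red, and the tray is empty.

```bash
python3 - <<'E'
from station import *
print(sign_off())
E
```

```text
the job is handed in; nothing more can be done
None
```

All four bottles now stand in the white rack in the tray's order. From the rack's handle end they are clear, amber, blue-cap and red-cap, one to a compartment. I moved them one at a time by the cap and lowered each until it touched the compartment floor. I handed the job in at about 70 s of the 120 s allowed.

**Last checks:** The final wrist and side pictures show all four upright in their own compartments, the tray empty and nothing else disturbed. The gripper was clear of everything. Wrist force stayed within about 10 N whenever I read it. I did not measure the final bottle poses beyond looking at the pictures.

**Small disagreements:**
- **Position estimates:** The two wrist views differed by about 3–4 mm on the rack's position and by up to about 10 mm on a cap's (amber). I used the average of the two.
- **Amber cap:** It gripped at 49.4 mm against the listed 51 mm, but the bottle was held straight.
- **Blue bottle:** It touched down 1 mm higher than the other three, which met the floor at the 2 mm predicted.

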